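# Swing the lamp clear and hold the bin lid open

## Robot

A 6-joint arm with a two-finger parallel gripper is mounted at the origin on a cart in front of the work surface, level with it; the furniture and walls round the work are solid. World frame = base frame: x ahead of the robot, y to its left, z up, the work surface at z = 0. Lengths are in m, angles in rad, forces in N, time in s.
With the tool pointing down it reaches from about 0.25 to 0.725 m from the base axis. Payload 4 kg.
Tool frame: the origin (TCP) lies on the centre line of the jaws, within the pads' length; the fingertips stand 19 mm ahead of it and the grasp point (between the pads) is the TCP; z points along the fingers, y is the direction in which the jaws open and shut (so a half turn about z gives the same grasp; the last joint's range is limited). The gripper opens to 85 mm and grips with 20 to 120 N. Pads are 22 mm wide; open, the fingers measure 114 mm over their backs; the gripper's body (76 mm by 85 mm) begins 54 mm behind the grasp point. The pads swing forward as they close: fully open they stand 13 mm farther back than shut.
Start: joints at [1.161, 0.241, 0.005, 1.335, 0, 1.571], TCP at [0.199, 0.459, 0.25] pointing down, gripper open.
Joint ranges: [-2.72, 2.72], [-1.05, 1.87], [-1.09, 1.28], [-1.99, 2.15], [-1.42, 1.44], [-3.14, 3.14]. Speed limits (rad/s): [2.79, 2.79, 3.14, 3.14, 3.14, 3.14].

## Interface

Orientations are given as a unit quaternion [x, y, z, w].
In Python, from workcell import bot gives the robot as it stands. The module is installed in compiled form; this text tells all that it offers.
- The arm moves only by the shell command python3 -m handwheel 'ROWS' [OPENING]. ROWS is JSON, a list of rows, each an object of numbers: "dx", "dy", "dz": the shift along the tool's x, y, z as a fraction of full scale; "ax", "ay", "az": the turn, a rotation vector about the tool's x, y, z as a fraction of full scale. In form: [{"dx": .., "dy": .., "dz": .., "ax": .., "ay": .., "az": ..}, ...]. A call has 1 to 12 rows; each row shifts and turns the commanded pose from where the row before left it, along the tool's axes as they then stand; what a row does not reach is not made up. Full scale, the value 1, is 2.5 cm for a shift and 0.15 rad for a turn. A row lasts 1/10 s, in which the tool goes at most 50 mm and 8.59 degrees, less where a joint would pass 70% of its speed; a pose out of reach is approached as far as the arm can. A call with a number of a shift or a turn outside -1 to 1 is refused whole. A call with a gripper value outside its range is refused whole. OPENING is the gripper's target within -1 to 1 (fully open at 1, half-way at 0, shut at -1), set as the call begins (- or left out, the last holds). The fingers move at their own pace and stop on an object; the grip force is fixed at half the most. Time passes only in rows, so rows that do not move let the fingers close. It gives the time, the measured TCP pose, the force and the opening at its end, in the units of the state.
- bot.get_obs(): the state, without advancing time (a new reading comes with each control period).
- bot.camera(name): name is "side" or "top" or "wrist"; returns a dict with "img" (384x512x3 uint8, red, green, blue), "intrinsics" (3x3 intrinsics, pixels), "eye" and "rotation" of the camera in the world. Camera axes: x right, y down, z forward; pixel columns grow to the right and rows downward; lengths in m; the calibration is good to about 2 mm. The wrist camera is an equidistant fisheye: a pixel r from the principal point sees the ray r / f radians off the axis. A picture is of the moment at which its call begins. There is no depth.
- bot.job_done(): hands the job in, once; it reports no verdict.
Trained networks look in a picture, given as the dict that the camera call returned (one of the last four; its "shot" number tells which), for a name from the list of things; names that differ only in an ending like _2 or _b are one class to them, and where a whole thing is asked for, a point or a joint stands for the part that bears it (a point fixed in the world has none). Each returns a list of dicts, best first, with "confidence" (0 to 1); they miss things now and then, are a little off and sometimes report something else, mostly with a low value. They report only what shows in the picture. A call takes as long as a camera call.
- bot.trace(thing, picture): "region" (384x512 bool, what is visible of it) and "rect" ([centre column, centre row, width, height] in pixels, round what is visible of it).
The state is a dict: "clock": time; "joint_pos": joint angles; "joint_vel": joint speeds; "tau": joint torques, N m; "eef_pos": TCP position; "tool_rot": TCP orientation; "ft_force": force on the tool from outside, world axes, zero at the start; "ft_torque": the same for the moment, N m; "grip_width": finger opening in m.
Only numpy, scipy, OpenCV 4.12 (cv2) and the standard library are available. Lean on these libraries where they do the work, as an engineer would, in place of code of your own. Each camera call takes 0.05 s, during which the arm holds its last target.

## Task

An inspection lamp stands over the shut lid of the pouch bin. Swing the lamp arm round to the back until it points straight back alongside the bin, wholly clear of the lid, then raise the bin's lid by its handle to 60 degrees from shut and hold it there for a colleague to load the bin. The lid falls shut by itself, so finish while still holding it open, without letting go; leave the other things on the table undisturbed.

Things in the scene. Friction and masses are not known exactly. Their poses are not given: they have to be found in the camera images.
- bin: fixed white open-topped bin, 160 (x, depth) x 220 (y, width) x 110 mm tall, walls 4 mm; origin at the centre of its underside on the table; its x axis points to the back (the hinge side), y to its left (the lamp's side), z up
- bin_lid (a joint): hinge of the steel lid, rad: 0 shut (level on the bin), growing as the front edge rises, stop at 1.45; 1.047 is 60 degrees. The lid (about 0.4 kg, 228 mm wide, front edge 168 mm from the hinge axis, 4 mm thick) has almost no friction and falls shut from every angle
- lid_hinge (a point): middle of the lid's hinge axis, fixed on the bin at its far top edge, 84 mm behind the bin's centre and 111 mm above the table; the axis is level, along the bin's y
- lid_handle (a point): middle of the round bar of the lid's black loop handle, which moves with the lid: bar 10 mm thick and 120 mm long along the bin's y, standing 45 mm out in front of the lid's front edge, free all round, with the loop's two legs at its ends; 213 mm from the hinge axis and 114 mm above the table when shut. A grip on the round bar lets the lid turn between the fingers
- lamp_arm (a joint): swing of the lamp arm about its upright post, rad: 0 with the arm pointing to the bin's right (-y of the bin) across the lid, growing counter-clockwise seen from above as the lamp goes to the back; 1.57 points straight back. Stops at -0.4 and 1.75. It stays where it is left (turning it takes under 1 N at the lamp)
- lamp_post: fixed round post on a 72 mm base beside the bin's left side, 182 mm tall; origin at the centre of its underside, on the arm's upright swing axis; axes parallel to the bin's
- lamp_knob (a point): centre of the black upright round knob on top of the lamp, 18 mm thick, its gripping part 34 mm tall, 160 mm from the swing axis and 234 mm above the table (knob top 255 mm); it is at the middle of the lamp head, a disc 60 mm across whose underside is 177 mm and top 205 mm above the table; the arm is a flat bar 18 mm wide at 189 to 201 mm height
- tub: bystander: small round tub, 70 mm across, 45 mm tall, origin at the centre of its underside; leave it alone
- roll: bystander: roll of labels, 92 mm across, 52 mm tall, origin at the centre of its underside; leave it alone
- counter: bystander: hand tally counter, 68 x 55 x 24 mm, origin at the centre of its underside; leave it alone

How it is judged:
On the way:
1. the lamp is swung clear of the bin while the lid is still shut (y of lamp_knob in the frame of bin above 0.143 m and value of joint bin_lid below 0.1 rad), for 0.2 s.
At the end, for the whole second after the job is handed in: the gripper's fingers still hold the lid (contact over 0.3 N), at rest, 60 degrees open give or take 5; the lamp's centre stays more than 143 mm to the left of the bin's middle, so that the lamp is clear of the lid; tub, roll and counter within 30 mm of where they stood (value of joint bin_lid between 0.957 and 1.137 rad and velocity of joint bin_lid between -0.1 and 0.1 rad/s and contact force between the fingers and bin_lid above 0.3 N and y of lamp_knob in the frame of bin above 0.143 m and distance of each of tub, roll, counter from where it was at the start of the episode below 0.03 m); the arm keeps its last pose, push and grip.
It fails at once if the lid is raised more than 0.15 rad while the lamp is over the bin (value of joint bin_lid above 0.15 rad and y of lamp_knob in the frame of bin below 0.14 m).
It fails at once if a bystander is shifted by more than 30 mm (distance of any of tub, roll, counter from where it was at the start of the episode above 0.03 m).
It also fails if it takes over 58 s, if anything falls off the work surface, if the arm or the gripper's body presses on something with over 40 N, if the wrist force passes 120 N, or if a joint passes its speed limit or range.

## Working session

There is one attempt and no reset: what is moved stays moved. The work goes in short steps, Python scripts to look and compute and a shell command to move; the robot and the scene stay as the last step left them, time stands still between calls to the robot, and variables do not carry over. Pictures are saved under pics/ and viewed, and the job is handed in when it is done.

```bash
mkdir -p pics; ls
cat > h.py <<'E'
import numpy as np, cv2
from workcell import bot
from scipy.spatial.transform import Rotation as R
def snap(n,f):
    p=bot.camera(n); cv2.imwrite(f'pics/{f}.png',p['img'][:,:,::-1]); return p
def ray(p,u,v):
    K=p['intrinsics']; d=np.array([(u-K[0][2])/K[0][0],(v-K[1][2])/K[1][1],1.]); d=np.array(p['rotation'])@d; return np.array(p['eye']),d/np.linalg.norm(d)
def atz(p,u,v,z):
    e,d=ray(p,u,v); return e+d*(z-e[2])/d[2]
def proj(p,X):
    c=np.array(p['rotation']).T@(np.array(X)-np.array(p['eye'])); q=np.array(p['intrinsics'])@c; return q[:2]/q[2]
E
python3 - <<'E'
from h import *
o=bot.get_obs(); print({k:np.round(v,3) for k,v in o.items()})
for n in ['side','top','wrist']:
    p=snap(n,n+'0'); print(n,p['eye'],np.round(p['rotation'],3).tolist(),p['intrinsics'].tolist() if hasattr(p['intrinsics'],'tolist') else p['intrinsics'])
    for t in ['bin','bin_lid','lid_handle','lamp_arm','lamp_knob','lamp_post','tub','roll','counter']:
        try:
            r=bot.trace(t,p); print(t,[(round(x['confidence'],2),np.round(x['rect'],1).tolist()) for x in r][:2])
        except Exception as e: print(t,e)
E
```

```text
pics
{'clock': np.float64(0.0), 'joint_pos': array([1.161, 0.241, 0.004, 1.335, 0.   , 1.571]), 'joint_vel': array([ 0.001, -0.   ,  0.   , -0.001,  0.001,  0.001]), 'tau': array([-0.0000e+00, -3.7232e+01,  2.5241e+01,  1.7000e-02, -0.0000e+00,
       -0.0000e+00]), 'eef_pos': array([0.199, 0.458, 0.249]), 'tool_rot': array([ 0.203,  0.979, -0.001, -0.   ]), 'ft_force': array([0.369, 0.243, 0.929]), 'ft_torque': array([-0.012, -0.038, -0.026]), 'grip_width': np.float64(0.085)}
side [ 0.31736536 -0.94076547  0.66898785] [0.87, -0.1, 0.068, -0.477] [[360.84447312134995, 0.0, 252.96205430419664], [0.0, 360.84447312134995, 191.88344903719255], [0.0, 0.0, 1.0]]
bin [(0.55, [256.8, 205.5, 84.6, 81.0])]
bin_lid [(0.56, [253.2, 193.1, 90.2, 44.1])]
lid_handle [(0.67, [253.9, 192.3, 90.4, 49.0])]
lamp_arm [(0.78, [231.4, 150.7, 21.4, 38.0]), (0.51, [231.1, 155.3, 19.9, 36.3])]
lamp_knob [(0.88, [230.2, 154.1, 22.3, 41.1])]
lamp_post [(0.59, [232.4, 162.8, 21.9, 61.0])]
tub [(0.56, [305.5, 297.3, 29.6, 35.2])]
roll []
counter [(0.75, [248.8, 303.2, 17.1, 20.3]), (0.61, [233.0, 152.8, 21.2, 40.
[... 297 characters left out ...]
.6, 187.4, 84.5, 80.1])]
lamp_arm [(0.73, [192.4, 193.9, 80.0, 35.5]), (0.42, [348.8, 177.0, 25.6, 20.2])]
lamp_knob [(0.8, [189.7, 195.3, 76.6, 29.7])]
lamp_post [(0.62, [188.9, 195.9, 78.6, 31.9])]
tub [(0.6, [349.8, 177.0, 25.4, 22.0])]
roll []
counter [(0.54, [341.1, 219.5, 17.6, 13.6])]
wrist [0.12242194 0.49269867 0.37300263] [0.825, 0.541, 0.09, 0.138] [[297.3186396354542, 0.0, 255.13590737610997], [0.0, 297.3186396354542, 194.79537228665396], [0.0, 0.0, 1.0]]
bin [(0.69, [118.8, 375.4, 43.3, 14.2])]
bin_lid []
lid_handle [(0.6, [117.8, 375.6, 45.7, 16.7])]
lamp_arm []
lamp_knob []
lamp_post []
tub []
roll [(0.5, [118.8, 322.8, 23.3, 56.8])]
counter [(0.68, [20.7, 372.1, 15.0, 19.5])]
```

```bash
sed -i "s/np.array(p\['rotation'\])/R.from_quat(p['rotation']).as_matrix()/g" h.py
python3 - <<'E'
import cv2
for n in ['side','top']:
    i=cv2.imread(f'pics/{n}0.png'); cv2.imwrite(f'pics/{n}0c.png',cv2.resize(i[110:330,130:390],None,fx=3,fy=2.7,interpolation=cv2.INTER_CUBIC))
E
```

```text
(no output)
```

View pics/top0.png

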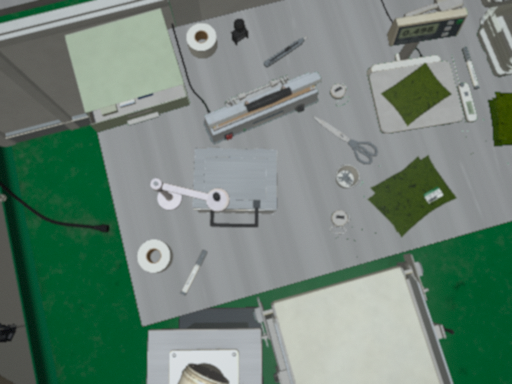

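View pics/side0.png

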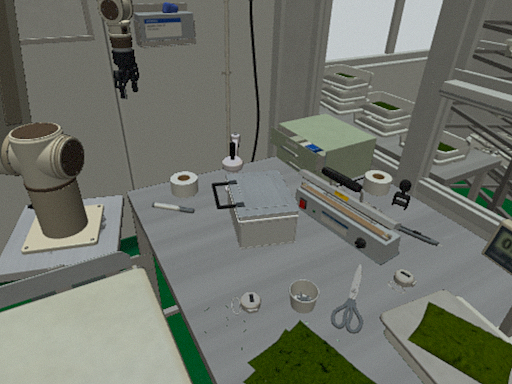

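View pics/top0c.png

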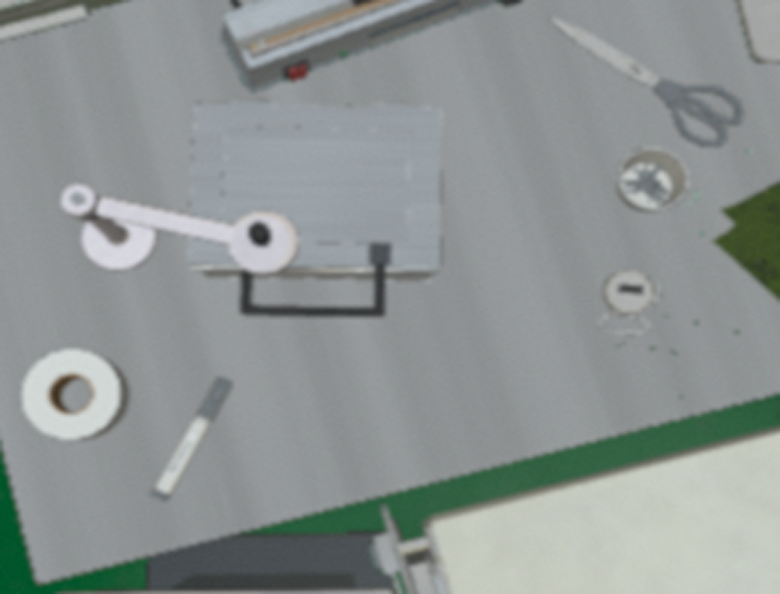

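View pics/side0c.png

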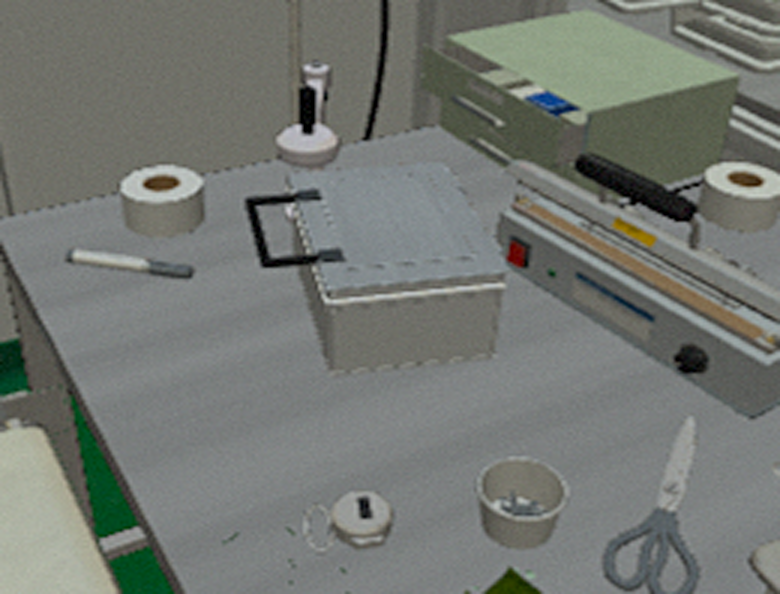

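View pics/wrist0.png

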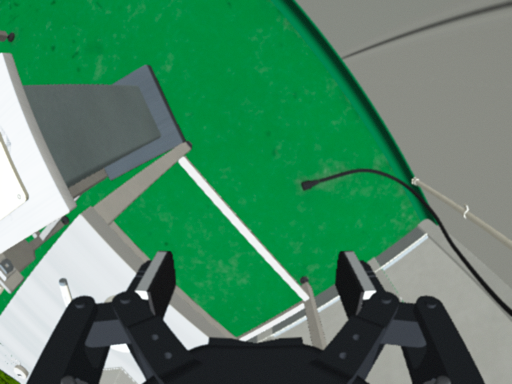

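Run:
```python
from h import *
p=bot.camera('top'); s=bot.camera('side')
c=lambda u,v:(130+u/3,110+v/2.7)
L=[atz(p,*c(*q),.113) for q in [(192,103),(441,105),(440,270),(190,268)]]
print('lid corners BL,BR,FR,FL',np.round(L,3).tolist())
print([np.round(np.linalg.norm(L[i]-L[(i+1)%4]),3) for i in range(4)])
print('handle ends',[np.round(atz(p,*c(*q),.114),3).tolist() for q in [(247,311),(380,311)]])
print('knob top',np.round(atz(p,*c(260,233),.255),3), 'head',np.round(atz(p,*c(264,243),.205),3))
print('post top',np.round(atz(p,*c(78,199),.201),3),'base',np.round(atz(p,*c(118,238),.01),3))
print('roll',np.round(atz(p,*c(73,393),.052),3))
i=p['img']; cs=lambda u,v:(130+u/3,110+v/2.7)
for nm,X in [('knob',None)]:
    pass
# triangulate knob top
e1,d1=ray(p,*c(260,230)); e2,d2=ray(s,*cs(307,88))
A=np.c_[d1,-d2]; t=np.linalg.lstsq(A,e2-e1,rcond=None)[0]; print(e1+d1*t[0],e2+d2*t[1])
for q,r in [((247,311),(250,201)),((380,311),(263,264))]:
    e1,d1=ray(p,*c(*q)); e2,d2=ray(s,*cs(*r))
    A=np.c_[d1,-d2]; t=np.linalg.lstsq(A,e2-e1,rcond=None)[0]; print(e1+d1*t[0],e2+d2*t[1])
```

```text
lid corners BL,BR,FR,FL [[0.646, 0.022, 0.113], [0.642, -0.208, 0.113], [0.471, -0.204, 0.113], [0.475, 0.022, 0.113]]
[np.float64(0.23), np.float64(0.171), np.float64(0.226), np.float64(0.171)]
handle ends [[0.431, -0.03, 0.114], [0.43, -0.149, 0.114]]
knob top [ 0.484 -0.052  0.255] head [ 0.484 -0.052  0.205]
post top [0.528 0.106 0.201] base [0.525 0.105 0.01 ]
roll [0.355 0.136 0.052]
[ 0.4869012  -0.05166187  0.25390942] [ 0.48776744 -0.05175592  0.25406365]
[ 0.43091055 -0.03016484  0.11419523] [ 0.43360261 -0.0303201   0.11450464]
[ 0.42991279 -0.14943743  0.11298429] [ 0.42732942 -0.14929555  0.11267549]
```

Run:
```python
from h import *
p=bot.camera('top'); s=bot.camera('side')
def tri(a,b):
    e1,d1=ray(p,*a); e2,d2=ray(s,*b)
    t=np.linalg.lstsq(np.c_[d1,-d2],e2-e1,rcond=None)[0]; return np.round(np.r_[e1+d1*t[0],e2+d2*t[1]],3)
print('box corner',tri((183,90),(319,151)))
print('box left corner',tri((93,113),(273,128)))
print('box front bottom at table', [np.round(atz(p,u,v,0),3).tolist() for u,v in [(187,103),(97,130)]])
for X in [(0.687,.106,.255),(0.687,.106,.3)]: print(proj(p,X),proj(s,X))
print('sealer left end z=.08', np.round(atz(p,206,125,.08),3))
o=bot.get_obs(); M=R.from_quat(o['tool_rot']).as_matrix(); print(M.round(3))
# moves: to above knob
t=np.array([.486,-.052,.32]); d=M.T@(t-o['eef_pos']); print('tool shift',d, d/.025)
yt=np.arctan2(M[1,1],M[0,1]); print('y angle',yt,'turn az',-( -0.255-yt), (yt+.255)/.15)
```

```text
box corner [0.801 0.049 0.152 0.797 0.05  0.151]
box left corner [0.739 0.295 0.145 0.714 0.3   0.137]
box front bottom at table [[0.824, 0.059, 0.0], [0.739, 0.331, 0.0]]
[153.40952624 116.47205584] [283.9756186  116.94824116]
[149.51435471 109.87855415] [284.94584331 103.23996629]
sealer left end z=.08 [ 0.725 -0.008  0.08 ]
[[-0.917  0.398  0.   ]
 [ 0.398  0.917  0.   ]
 [-0.     0.    -1.   ]]
tool shift [-0.46647965 -0.35407883 -0.06968503] [-18.65918617 -14.16315307  -2.78740136]
y angle 1.1609954175654311 turn az 1.4159954175654312 9.439969450436209
```

```bash
python3 -m handwheel '[{"dz":-0.9},{"dz":-0.9},{"dz":-0.9},{"dx":-0.93,"dy":-0.71},{"dx":-0.93,"dy":-0.71},{"dx":-0.93,"dy":-0.71},{"dx":-0.93,"dy":-0.71},{"dx":-0.93,"dy":-0.71},{"dx":-0.93,"dy":-0.71},{"dx":-0.93,"dy":-0.71},{"dx":-0.93,"dy":-0.71},{"dx":-0.93,"dy":-0.71}]' 0.1
python3 -m handwheel '[{"dx":-0.93,"dy":-0.71},{"dx":-0.93,"dy":-0.71},{"dx":-0.93,"dy":-0.71},{"dx":-0.93,"dy":-0.71},{"dx":-0.93,"dy":-0.71},{"dx":-0.93,"dy":-0.71},{"dx":-0.93,"dy":-0.71},{"dx":-0.93,"dy":-0.71},{"dx":-0.93,"dy":-0.71}]'
python3 -m handwheel '[{"az":1},{"az":1},{"az":1},{"az":1},{"az":1},{"az":1},{"az":1},{"az":1},{"az":1},{"az":0.45}]'
```

```text
invalid input
invalid input
invalid input
```

```bash
cat > st.py <<'E'
from h import *
import sys
o=bot.get_obs(); M=R.from_quat(o['tool_rot']).as_matrix()
print('t',round(float(o['clock']),2),'pos',o['eef_pos'].round(4),'yang',round(float(np.arctan2(M[1,1],M[0,1])),3),'z',M[:,2].round(3),'F',o['ft_force'].round(1),'w',round(float(o['grip_width']),4),'q',o['joint_pos'].round(2))
if len(sys.argv)>3:
    t=np.array([float(a) for a in sys.argv[1:4]]); print('to target in units',(M.T@(t-o['eef_pos'])/.025).round(2))
E
python3 st.py .486 -.052 .236; python3 -c "
from h import *
snap('wrist','w1');snap('top','t1')"
```

```text
t 1.7 pos [0.1992 0.4586 0.2503] yang 1.161 z [ 0.  0. -1.] F [-0.2 -0.6  0. ] w 0.0857 q [ 1.16  0.24  0.01  1.34 -0.    1.57]
to target in units [-18.66 -14.16   0.57]
```

View pics/w1.png

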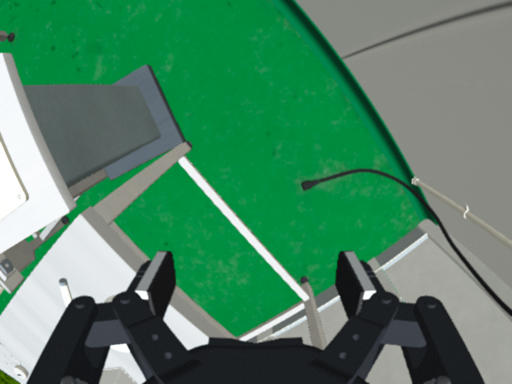

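View pics/t1.png

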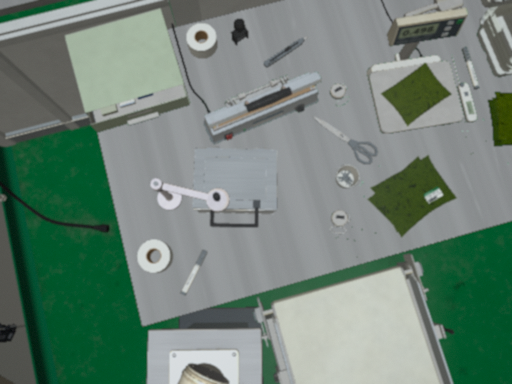

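The pictures are unchanged: no row was accepted, so each row probably needs all six keys.

```bash
python3 -m handwheel '[{"dx":0,"dy":0,"dz":-0.9,"ax":0,"ay":0,"az":0},{"dx":0,"dy":0,"dz":-0.9,"ax":0,"ay":0,"az":0},{"dx":0,"dy":0,"dz":-0.9,"ax":0,"ay":0,"az":0},{"dx":-0.93,"dy":-0.71,"dz":0,"ax":0,"ay":0,"az":0},{"dx":-0.93,"dy":-0.71,"dz":0,"ax":0,"ay":0,"az":0},{"dx":-0.93,"dy":-0.71,"dz":0,"ax":0,"ay":0,"az":0},{"dx":-0.93,"dy":-0.71,"dz":0,"ax":0,"ay":0,"az":0},{"dx":-0.93,"dy":-0.71,"dz":0,"ax":0,"ay":0,"az":0},{"dx":-0.93,"dy":-0.71,"dz":0,"ax":0,"ay":0,"az":0},{"dx":-0.93,"dy":-0.71,"dz":0,"ax":0,"ay":0,"az":0},{"dx":-0.93,"dy":-0.71,"dz":0,"ax":0,"ay":0,"az":0},{"dx":-0.93,"dy":-0.71,"dz":0,"ax":0,"ay":0,"az":0}]' 0.1
```

```text
clock: 3.0
eef_pos: [0.3279, 0.2276, 0.318]
tool_rot: [0.203, 0.979, 0.0, 0.0]
ft_force: [1.1, -1.2, -0.1]
grip_width: 0.0471
```

```bash
python3 -m handwheel '[{"dx":-0.93,"dy":-0.71,"dz":0,"ax":0,"ay":0,"az":0},{"dx":-0.93,"dy":-0.71,"dz":0,"ax":0,"ay":0,"az":0},{"dx":-0.93,"dy":-0.71,"dz":0,"ax":0,"ay":0,"az":0},{"dx":-0.93,"dy":-0.71,"dz":0,"ax":0,"ay":0,"az":0},{"dx":-0.93,"dy":-0.71,"dz":0,"ax":0,"ay":0,"az":0},{"dx":-0.93,"dy":-0.71,"dz":0,"ax":0,"ay":0,"az":0},{"dx":-0.93,"dy":-0.71,"dz":0,"ax":0,"ay":0,"az":0},{"dx":-0.93,"dy":-0.71,"dz":0,"ax":0,"ay":0,"az":0},{"dx":-0.93,"dy":-0.71,"dz":0,"ax":0,"ay":0,"az":0},{"dx":-0.93,"dy":-0.71,"dz":0,"ax":0,"ay":0,"az":0},{"dx":-0.93,"dy":-0.71,"dz":0,"ax":0,"ay":0,"az":0}]'
python3 -m handwheel '[{"dx":0,"dy":0,"dz":0,"ax":0,"ay":0,"az":1},{"dx":0,"dy":0,"dz":0,"ax":0,"ay":0,"az":1},{"dx":0,"dy":0,"dz":0,"ax":0,"ay":0,"az":1},{"dx":0,"dy":0,"dz":0,"ax":0,"ay":0,"az":1},{"dx":0,"dy":0,"dz":0,"ax":0,"ay":0,"az":1},{"dx":0,"dy":0,"dz":0,"ax":0,"ay":0,"az":1},{"dx":0,"dy":0,"dz":0,"ax":0,"ay":0,"az":1},{"dx":0,"dy":0,"dz":0,"ax":0,"ay":0,"az":1},{"dx":0,"dy":0,"dz":0,"ax":0,"ay":0,"az":1},{"dx":0,"dy":0,"dz":0,"ax":0,"ay":0,"az":0.45},{"dx":0,"dy":0,"dz":0,"ax":0,"ay":0,"az":0}]'
python3 st.py .486 -.052 .236; python3 -c "
from h import *
snap('wrist','w2');snap('top','t2')"
```

```text
clock: 4.1
eef_pos: [0.4847, -0.0534, 0.3179]
tool_rot: [0.204, 0.979, 0.0, 0.0]
ft_force: [1.0, 0.8, 0.5]
grip_width: 0.0467
clock: 5.2
eef_pos: [0.4843, -0.0523, 0.3178]
tool_rot: [0.792, 0.611, -0.0, 0.0]
ft_force: [0.1, 1.4, -0.5]
grip_width: 0.0465
t 5.2 pos [ 0.4843 -0.0523  0.3178] yang -0.256 z [-0. -0. -1.] F [ 0.1  1.4 -0.5] w 0.0465 q [-0.11  0.2   0.12  1.5  -0.    1.72]
to target in units [0.03 0.06 3.27]
```

View pics/w2.png

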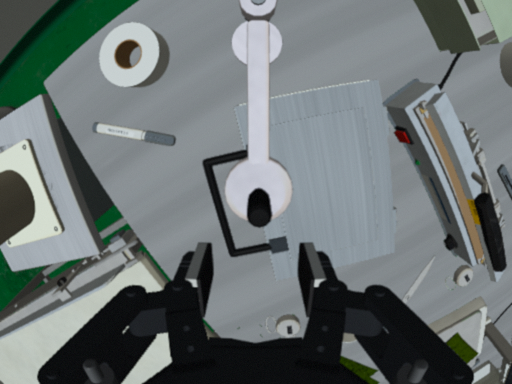

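The wrist view shows the knob, at about (259, 207), midway between the fingers, with the lamp arm running straight up the image. The jaws are therefore tangential to the swing. Next I go down over the knob.

```bash
python3 -m handwheel '[{"dx":0,"dy":0.05,"dz":0.5,"ax":0,"ay":0,"az":0},{"dx":0,"dy":0,"dz":0.5,"ax":0,"ay":0,"az":0},{"dx":0,"dy":0,"dz":0.5,"ax":0,"ay":0,"az":0},{"dx":0,"dy":0,"dz":0.5,"ax":0,"ay":0,"az":0},{"dx":0,"dy":0,"dz":0.5,"ax":0,"ay":0,"az":0},{"dx":0,"dy":0,"dz":0.5,"ax":0,"ay":0,"az":0},{"dx":0,"dy":0,"dz":0.25,"ax":0,"ay":0,"az":0},{"dx":0,"dy":0,"dz":0,"ax":0,"ay":0,"az":0}]'
python3 -m handwheel '[{"dx":0,"dy":0,"dz":0,"ax":0,"ay":0,"az":0},{"dx":0,"dy":0,"dz":0,"ax":0,"ay":0,"az":0},{"dx":0,"dy":0,"dz":0,"ax":0,"ay":0,"az":0},{"dx":0,"dy":0,"dz":0,"ax":0,"ay":0,"az":0}]' -0.4
python3 st.py .486 -.052 .236; python3 -c "
from h import *
snap('wrist','w3');s=snap('side','s3')
i=cv2.imread('pics/s3.png');cv2.imwrite('pics/s3c.png',cv2.resize(i[80:230,160:330],None,fx=4,fy=4))"
```

```text
clock: 6.1
eef_pos: [0.4849, -0.0525, 0.2357]
tool_rot: [0.792, 0.611, -0.001, -0.001]
ft_force: [-0.3, 0.2, 0.3]
grip_width: 0.0469
clock: 6.5
eef_pos: [0.4857, -0.0526, 0.237]
tool_rot: [0.792, 0.611, 0.0, 0.0]
ft_force: [0.2, 0.3, -0.0]
grip_width: 0.0257
t 6.5 pos [ 0.4857 -0.0526  0.237 ] yang -0.256 z [ 0.001 -0.    -1.   ] F [ 0.2  0.3 -0. ] w 0.0257 q [-0.11  0.22 -0.05  1.29  0.    1.72]
to target in units [0.03 0.   0.04]
```

View pics/w3.png

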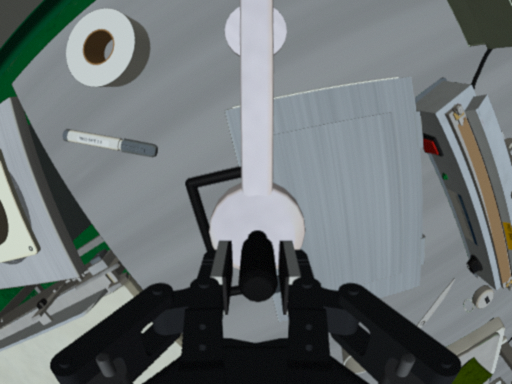

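View pics/s3c.png

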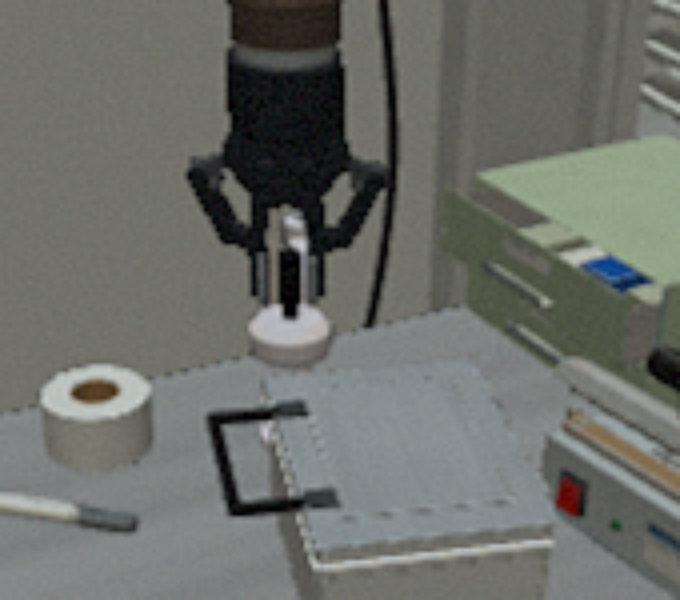

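The knob, at (258, 265) in the wrist view, is between the pads. I start the swing.

```bash
python3 -m handwheel '[{"dx":0.02,"dy":0.48,"dz":0,"ax":0,"ay":0,"az":-0.5},{"dx":0.02,"dy":0.48,"dz":0,"ax":0,"ay":0,"az":-0.5},{"dx":0.02,"dy":0.48,"dz":0,"ax":0,"ay":0,"az":-0.5},{"dx":0.02,"dy":0.48,"dz":0,"ax":0,"ay":0,"az":-0.5},{"dx":0.02,"dy":0.48,"dz":0,"ax":0,"ay":0,"az":-0.5},{"dx":0.02,"dy":0.48,"dz":0,"ax":0,"ay":0,"az":-0.5},{"dx":0.02,"dy":0.48,"dz":0,"ax":0,"ay":0,"az":-0.5},{"dx":0.02,"dy":0.48,"dz":0,"ax":0,"ay":0,"az":-0.5},{"dx":0.02,"dy":0.48,"dz":0,"ax":0,"ay":0,"az":-0.5},{"dx":0.02,"dy":0.48,"dz":0,"ax":0,"ay":0,"az":-0.5},{"dx":0,"dy":0,"dz":0,"ax":0,"ay":0,"az":0}]'
python3 st.py .527 .1055 .236; python3 -c "
from h import *
snap('wrist','w4')"
```

```text
clock: 7.7
eef_pos: [0.6029, -0.0377, 0.2361]
tool_rot: [0.513, 0.859, 0.0, 0.0]
ft_force: [-0.1, -0.4, -0.1]
grip_width: 0.0259
t 7.7 pos [ 0.6029 -0.0377  0.2361] yang 0.494 z [ 0.  0. -1.] F [-0.1 -0.4 -0.1] w 0.0259 q [-0.06  0.46  0.28  1.39  0.    1.01]
to target in units [6.48 0.05 0.  ]
```

View pics/w4.png

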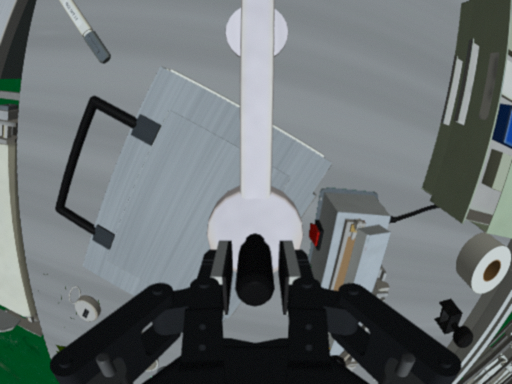

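The lamp has followed the fingers to about 0.49 rad, with the knob at (255, 268) still between them. I carry on.

```bash
python3 -m handwheel '[{"dx":0.02,"dy":0.48,"dz":0,"ax":0,"ay":0,"az":-0.5},{"dx":0.02,"dy":0.48,"dz":0,"ax":0,"ay":0,"az":-0.5},{"dx":0.02,"dy":0.48,"dz":0,"ax":0,"ay":0,"az":-0.5},{"dx":0.02,"dy":0.48,"dz":0,"ax":0,"ay":0,"az":-0.5},{"dx":0.02,"dy":0.48,"dz":0,"ax":0,"ay":0,"az":-0.5},{"dx":0.02,"dy":0.48,"dz":0,"ax":0,"ay":0,"az":-0.5},{"dx":0.02,"dy":0.48,"dz":0,"ax":0,"ay":0,"az":-0.5},{"dx":0.02,"dy":0.48,"dz":0,"ax":0,"ay":0,"az":-0.5},{"dx":0,"dy":0,"dz":0,"ax":0,"ay":0,"az":0}]'
python3 -m handwheel '[{"dx":0.02,"dy":0.48,"dz":0,"ax":0,"ay":0,"az":-0.5},{"dx":0.02,"dy":0.48,"dz":0,"ax":0,"ay":0,"az":-0.5},{"dx":0.02,"dy":0.48,"dz":0,"ax":0,"ay":0,"az":-0.5},{"dx":0.02,"dy":0.48,"dz":0,"ax":0,"ay":0,"az":-0.5},{"dx":0.02,"dy":0.48,"dz":0,"ax":0,"ay":0,"az":-0.5},{"dx":0.02,"dy":0.48,"dz":0,"ax":0,"ay":0,"az":-0.5},{"dx":0,"dy":0,"dz":0,"ax":0,"ay":0,"az":0},{"dx":0,"dy":0,"dz":0,"ax":0,"ay":0,"az":0}]'
python3 st.py .527 .1055 .236; python3 -c "
from h import *
snap('wrist','w5');snap('top','t5')"
```

```text
clock: 8.65
eef_pos: [0.668, 0.0304, 0.2363]
tool_rot: [0.236, 0.972, 0.0, -0.0]
ft_force: [-0.4, -0.5, -0.7]
grip_width: 0.0254
clock: 9.45
eef_pos: [0.6851, 0.0982, 0.2366]
tool_rot: [0.015, 1.0, -0.0, -0.0]
ft_force: [0.6, -0.7, -0.1]
grip_width: 0.0256
t 9.45 pos [0.6851 0.0982 0.2366] yang 1.541 z [-0.001 -0.    -1.   ] F [ 0.6 -0.7 -0.1] w 0.0256 q [ 0.14  0.66  0.61  1.53 -0.    0.17]
to target in units [6.33 0.1  0.03]
```

View pics/w5.png

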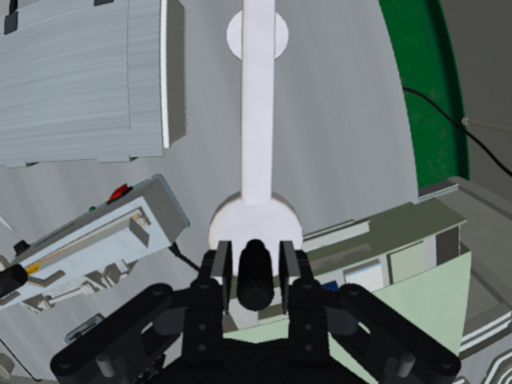

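View pics/t5.png

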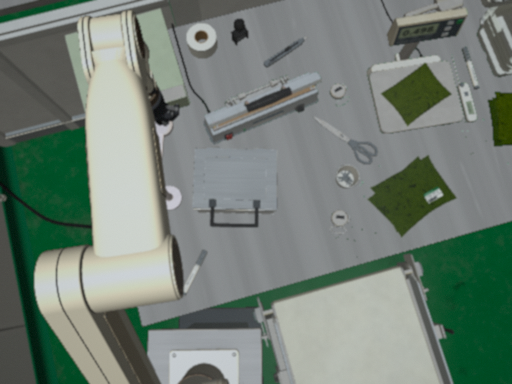

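The lamp now points almost straight back and the lid is still shut. I give it a small last nudge, then go straight up.

```bash
python3 -m handwheel '[{"dx":0,"dy":0.2,"dz":0,"ax":0,"ay":0,"az":-0.2},{"dx":0,"dy":0,"dz":0,"ax":0,"ay":0,"az":0},{"dx":0,"dy":-0.1,"dz":0,"ax":0,"ay":0,"az":0},{"dx":0,"dy":0,"dz":-0.5,"ax":0,"ay":0,"az":0},{"dx":0,"dy":0,"dz":-0.5,"ax":0,"ay":0,"az":0},{"dx":0,"dy":0,"dz":-0.5,"ax":0,"ay":0,"az":0},{"dx":0,"dy":0,"dz":-0.5,"ax":0,"ay":0,"az":0},{"dx":0,"dy":0,"dz":-0.5,"ax":0,"ay":0,"az":0},{"dx":0,"dy":0,"dz":-0.5,"ax":0,"ay":0,"az":0},{"dx":0,"dy":0,"dz":0,"ax":0,"ay":0,"az":0}]'
python3 st.py .43 -.09 .25; python3 -c "
from h import *
snap('wrist','w6')"
```

```text
clock: 10.55
eef_pos: [0.6865, 0.1012, 0.3138]
tool_rot: [-0.001, 1.0, 0.0, 0.002]
ft_force: [0.6, -0.5, -0.6]
grip_width: 0.0254
t 10.55 pos [0.6865 0.1012 0.3138] yang 1.573 z [ 0.004  0.001 -1.   ] F [ 0.6 -0.5 -0.6] w 0.0254 q [ 0.15  0.67  0.84  1.74 -0.    0.14]
to target in units [10.29 -7.62  2.51]
```

View pics/w6.png

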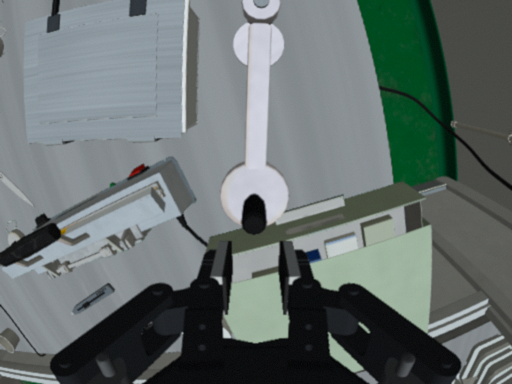

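The wrist view shows the lamp free of the fingers, with the arm straight from (258, 10) to (254, 200). I move to above the handle and turn the jaws along x.

```bash
python3 -m handwheel '[{"dx":0.93,"dy":-0.69,"dz":0,"ax":0,"ay":0,"az":0},{"dx":0.93,"dy":-0.69,"dz":0,"ax":0,"ay":0,"az":0},{"dx":0.93,"dy":-0.69,"dz":0,"ax":0,"ay":0,"az":0},{"dx":0.93,"dy":-0.69,"dz":0,"ax":0,"ay":0,"az":0},{"dx":0.93,"dy":-0.69,"dz":0,"ax":0,"ay":0,"az":0},{"dx":0.93,"dy":-0.69,"dz":0,"ax":0,"ay":0,"az":0},{"dx":0.93,"dy":-0.69,"dz":0,"ax":0,"ay":0,"az":0},{"dx":0.93,"dy":-0.69,"dz":0,"ax":0,"ay":0,"az":0},{"dx":0.93,"dy":-0.69,"dz":0,"ax":0,"ay":0,"az":0},{"dx":0.93,"dy":-0.69,"dz":0,"ax":0,"ay":0,"az":0},{"dx":0.93,"dy":-0.69,"dz":0,"ax":0,"ay":0,"az":0}]' -0.15
python3 -m handwheel '[{"dx":0,"dy":0,"dz":0,"ax":0,"ay":0,"az":1},{"dx":0,"dy":0,"dz":0,"ax":0,"ay":0,"az":1},{"dx":0,"dy":0,"dz":0,"ax":0,"ay":0,"az":1},{"dx":0,"dy":0,"dz":0,"ax":0,"ay":0,"az":1},{"dx":0,"dy":0,"dz":0,"ax":0,"ay":0,"az":1},{"dx":0,"dy":0,"dz":0,"ax":0,"ay":0,"az":1},{"dx":0,"dy":0,"dz":0,"ax":0,"ay":0,"az":1},{"dx":0,"dy":0,"dz":0,"ax":0,"ay":0,"az":1},{"dx":0,"dy":0,"dz":0,"ax":0,"ay":0,"az":1},{"dx":0,"dy":0,"dz":0,"ax":0,"ay":0,"az":1},{"dx":0,"dy":0,"dz":0,"ax":0,"ay":0,"az":0.55},{"dx":0,"dy":0,"dz":0,"ax":0,"ay":0,"az":0}]'
python3 st.py .4305 -.09 .116; python3 -c "
from h import *
p=snap('wrist','w7');t=snap('top','t7')
for n in ('lamp_knob','lamp_arm','bin_lid'):print(n,[(round(x['confidence'],2),np.round(x['rect'],1).tolist()) for x in bot.trace(n,t)][:2])
i=cv2.imread('pics/t7.png');cv2.imwrite('pics/t7c.png',cv2.resize(i[90:290,120:300],None,fx=3,fy=3))"
```

```text
clock: 11.7
eef_pos: [0.4289, -0.0897, 0.3106]
tool_rot: [-0.001, 1.0, 0.0, -0.001]
ft_force: [0.7, 0.1, 0.9]
grip_width: 0.0363
clock: 12.9
eef_pos: [0.4299, -0.0891, 0.3107]
tool_rot: [0.71, 0.704, -0.0, -0.001]
ft_force: [-0.4, 0.4, -0.1]
grip_width: 0.0362
t 12.9 pos [ 0.4299 -0.0891  0.3107] yang -0.009 z [-0.001  0.    -1.   ] F [-0.4  0.4 -0.1] w 0.0362 q [-0.2   0.1  -0.01  1.46 -0.    1.38]
to target in units [-0.04  0.03  7.79]
lamp_knob [(0.56, [159.9, 152.9, 20.9, 80.6])]
lamp_arm [(0.75, [163.3, 154.3, 23.6, 78.2])]
bin_lid [(0.86, [254.2, 189.7, 48.1, 80.6])]
```

View pics/w7.png

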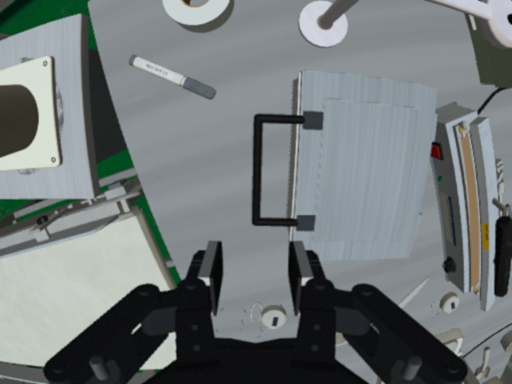

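View pics/t7c.png

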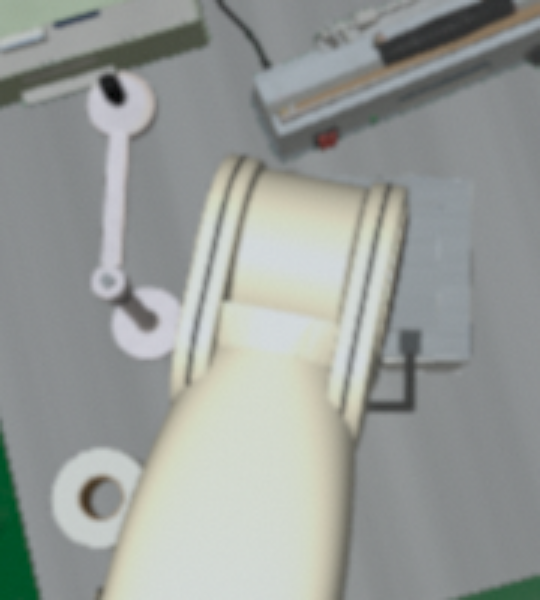

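The lamp head at (160, 124) is well behind and beside the bin. In the wrist view the bar lies at columns 255-262 and the jaw middle is at about 255, so I check the offset.

Run:
```python
from h import *
p=bot.camera('wrist'); t=bot.camera('top')
def fray(p,u,v):
    K=np.array(p['intrinsics']); x=(u-K[0,2])/K[0,0]; y=(v-K[1,2])/K[1,1]; r=np.hypot(x,y)
    d=np.array([np.sin(r)*x/r,np.sin(r)*y/r,np.cos(r)]); return np.array(p['eye']),R.from_quat(p['rotation']).as_matrix()@d
for uv in [(257.5,118),(257,170),(256.5,221)]:
    e,d=fray(p,*uv); print((e+d*(.114-e[2])/d[2]).round(4))
print('eye',p['eye'])
g=cv2.cvtColor(p['img'],cv2.COLOR_RGB2GRAY)
for r in (135,150,170,190,205):
    row=g[r,235:285]; idx=np.where(row<80)[0]+235; print(r,idx.min() if len(idx) else None, idx.max() if len(idx) else None)
print('lamp head',atz(t,160.3,124.3,.205).round(3),'knob top',atz(t,120+110/3,90+80/3,.255).round(3))
```

```text
[ 0.4335 -0.0281  0.114 ]
[ 0.4326 -0.0857  0.114 ]
[ 0.4316 -0.1474  0.114 ]
eye [ 0.43134489 -0.00450694  0.43402544]
135 253 261
150 253 260
170 252 260
190 252 259
205 252 259
lamp head [0.684 0.098 0.205] knob top [0.686 0.098 0.255]
```

```bash
python3 -m handwheel '[{"dx":0,"dy":0.05,"dz":0.8,"ax":0,"ay":0,"az":0.05},{"dx":0,"dy":0,"dz":0.8,"ax":0,"ay":0,"az":0},{"dx":0,"dy":0,"dz":0.8,"ax":0,"ay":0,"az":0},{"dx":0,"dy":0,"dz":0.8,"ax":0,"ay":0,"az":0},{"dx":0,"dy":0,"dz":0.8,"ax":0,"ay":0,"az":0},{"dx":0,"dy":0,"dz":0.8,"ax":0,"ay":0,"az":0},{"dx":0,"dy":0,"dz":0.8,"ax":0,"ay":0,"az":0},{"dx":0,"dy":0,"dz":0.8,"ax":0,"ay":0,"az":0},{"dx":0,"dy":0,"dz":0.7,"ax":0,"ay":0,"az":0},{"dx":0,"dy":0,"dz":0.5,"ax":0,"ay":0,"az":0},{"dx":0,"dy":0,"dz":0,"ax":0,"ay":0,"az":0},{"dx":0,"dy":0,"dz":0,"ax":0,"ay":0,"az":0}]'
python3 st.py .4315 -.09 .114; python3 -c "
from h import *
p=snap('wrist','w8');s=snap('side','s8')
i=cv2.imread('pics/s8.png');cv2.imwrite('pics/s8c.png',cv2.resize(i[100:260,160:330],None,fx=4,fy=3.7))"
```

```text
clock: 14.45
eef_pos: [0.4318, -0.0892, 0.1217]
tool_rot: [0.713, 0.701, -0.0, -0.0]
ft_force: [-0.0, -0.3, 1.5]
grip_width: 0.0366
t 14.45 pos [ 0.4318 -0.0892  0.1217] yang -0.016 z [-0.  0. -1.] F [-0.  -0.3  1.5] w 0.0366 q [-0.2   0.23 -0.37  0.97  0.    1.38]
to target in units [-0.03 -0.01  0.31]
```

View pics/w8.png

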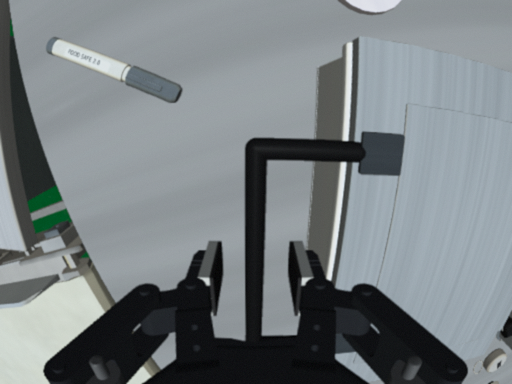

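View pics/s8c.png

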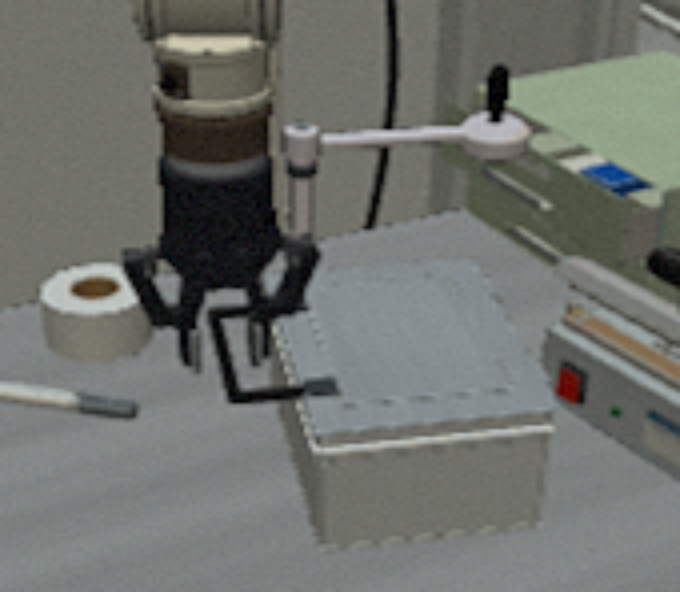

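The bar, at column 255 in the wrist view, runs midway between the fingers. I lower the last few millimetres and close.

```bash
python3 -m handwheel '[{"dx":0,"dy":0,"dz":0.26,"ax":0,"ay":0,"az":0},{"dx":0,"dy":0,"dz":0,"ax":0,"ay":0,"az":0}]'
python3 -m handwheel '[{"dx":0,"dy":0,"dz":0,"ax":0,"ay":0,"az":0},{"dx":0,"dy":0,"dz":0,"ax":0,"ay":0,"az":0},{"dx":0,"dy":0,"dz":0,"ax":0,"ay":0,"az":0},{"dx":0,"dy":0,"dz":0,"ax":0,"ay":0,"az":0},{"dx":0,"dy":0,"dz":0,"ax":0,"ay":0,"az":0},{"dx":0,"dy":0,"dz":0,"ax":0,"ay":0,"az":0}]' -1
python3 st.py
```

```text
clock: 14.75
eef_pos: [0.4316, -0.0891, 0.1148]
tool_rot: [0.713, 0.701, -0.0, -0.0]
ft_force: [0.2, 0.9, 0.4]
grip_width: 0.0363
clock: 15.35
eef_pos: [0.4313, -0.0892, 0.1152]
tool_rot: [0.713, 0.701, -0.0, -0.0]
ft_force: [-4.2, 0.4, 5.9]
grip_width: 0.0076
t 15.35 pos [ 0.4313 -0.0892  0.1152] yang -0.017 z [-0.001 -0.    -1.   ] F [-4.2  0.4  5.9] w 0.0076 q [-0.2   0.24 -0.38  0.96 -0.    1.38]
```

Run:
```python
import numpy as np
th=np.arange(0,15)*.075; th[-1]=1.047; x=-.213*np.cos(th+.014); z=.213*np.sin(th+.014)
for a,dx,dz in zip(th[1:],np.diff(x)/.025,np.diff(z)/.025): print(round(a,3),'dy %.2f dz %.2f'%(dx,-dz))
print(x+.6443,z+.111)
```

```text
0.075 dy 0.03 dz -0.64
0.15 dy 0.08 dz -0.63
0.225 dy 0.13 dz -0.63
0.3 dy 0.17 dz -0.61
0.375 dy 0.22 dz -0.60
0.45 dy 0.26 dz -0.58
0.525 dy 0.31 dz -0.56
0.6 dy 0.35 dz -0.54
0.675 dy 0.39 dz -0.51
0.75 dy 0.42 dz -0.48
0.825 dy 0.46 dz -0.44
0.9 dy 0.49 dz -0.41
0.975 dy 0.52 dz -0.37
1.047 dy 0.52 dz -0.32
[0.43132087 0.43214303 0.43415801 0.43735448 0.44171448 0.44721349
 0.45382059 0.46149863 0.47020445 0.4798891  0.49049812 0.50197188
 0.51424586 0.52725104 0.54035611] [0.1139819  0.12993198 0.14577562 0.16142374 0.17678836 0.19178309
 0.20632362 0.22032822 0.23371813 0.24641808 0.25835665 0.26946674
 0.27968586 0.28895657 0.29691575]
```

```bash
python3 -m handwheel '[{"dx":0,"dy":0.03,"dz":-0.64,"ax":0,"ay":0,"az":0},{"dx":0,"dy":0.08,"dz":-0.63,"ax":0,"ay":0,"az":0},{"dx":0,"dy":0.13,"dz":-0.63,"ax":0,"ay":0,"az":0},{"dx":0,"dy":0,"dz":0,"ax":0,"ay":0,"az":0}]'
python3 st.py .4374 -.09 .1614; python3 -c "
from h import *
s=snap('side','s9')
i=cv2.imread('pics/s9.png');cv2.imwrite('pics/s9c.png',cv2.resize(i[100:260,160:330],None,fx=4,fy=3.7))"
```

```text
clock: 15.75
eef_pos: [0.4372, -0.0893, 0.1632]
tool_rot: [0.713, 0.701, -0.001, -0.0]
ft_force: [-3.6, -0.3, -0.9]
grip_width: 0.0075
t 15.75 pos [ 0.4372 -0.0893  0.1632] yang -0.017 z [-0.001 -0.    -1.   ] F [-3.6 -0.3 -0.9] w 0.0075 q [-0.2   0.2  -0.29  1.09 -0.    1.39]
to target in units [-0.03  0.01  0.07]
```

View pics/s9c.png

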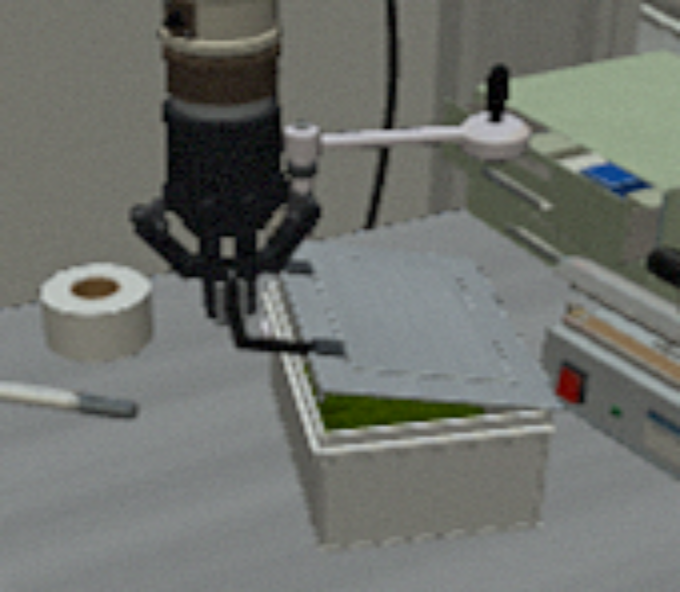

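The lid is up by about 13 degrees in the grip: the bar is at (240, 310) between the fingertips, and the forces are low. I continue the lift.

```bash
python3 -m handwheel '[{"dx":0,"dy":0.17,"dz":-0.58,"ax":0,"ay":0,"az":0},{"dx":0,"dy":0.22,"dz":-0.6,"ax":0,"ay":0,"az":0},{"dx":0,"dy":0.26,"dz":-0.58,"ax":0,"ay":0,"az":0},{"dx":0,"dy":0.31,"dz":-0.56,"ax":0,"ay":0,"az":0},{"dx":0,"dy":0.35,"dz":-0.54,"ax":0,"ay":0,"az":0},{"dx":0,"dy":0,"dz":0,"ax":0,"ay":0,"az":0}]'
python3 st.py .4702 -.09 .2337
```

```text
clock: 16.4
eef_pos: [0.4682, -0.0902, 0.2344]
tool_rot: [0.713, 0.701, -0.002, -0.002]
ft_force: [-11.6, -1.9, 4.2]
grip_width: 0.0078
t 16.4 pos [ 0.4682 -0.0902  0.2344] yang -0.017 z [-0.006 -0.001 -1.   ] F [-11.6  -1.9   4.2] w 0.0078 q [-0.19  0.21 -0.08  1.29 -0.    1.4 ]
to target in units [0.01 0.08 0.03]
```

```bash
python3 -m handwheel '[{"dx":0,"dy":0.33,"dz":-0.53,"ax":0,"ay":0,"az":0},{"dx":0,"dy":0.4,"dz":-0.48,"ax":0,"ay":0,"az":0},{"dx":0,"dy":0.46,"dz":-0.44,"ax":0,"ay":0,"az":0},{"dx":0,"dy":0.49,"dz":-0.41,"ax":0,"ay":0,"az":0},{"dx":0,"dy":0,"dz":0,"ax":0,"ay":0,"az":0}]'
python3 st.py .5142 -.09 .2797
```

```text
clock: 16.9
eef_pos: [0.5126, -0.0915, 0.2826]
tool_rot: [0.713, 0.701, -0.001, 0.001]
ft_force: [-9.3, -1.8, 10.2]
grip_width: 0.0076
t 16.9 pos [ 0.5126 -0.0915  0.2826] yang -0.017 z [ 0.001 -0.002 -1.   ] F [-9.3 -1.8 10.2] w 0.0076 q [-0.18  0.27  0.13  1.43 -0.    1.41]
to target in units [0.06 0.06 0.11]
```

```bash
python3 -m handwheel '[{"dx":0,"dy":0.5,"dz":-0.37,"ax":0,"ay":0,"az":0},{"dx":0,"dy":0.5,"dz":-0.32,"ax":0,"ay":0,"az":0},{"dx":0,"dy":0,"dz":0,"ax":0,"ay":0,"az":0},{"dx":0,"dy":0,"dz":0,"ax":0,"ay":0,"az":0},{"dx":0,"dy":0,"dz":0,"ax":0,"ay":0,"az":0}]'
python3 st.py .5404 -.09 .297
python3 - <<'E'
from h import *
o=bot.get_obs();x,y,z=o['eef_pos']
print('theta by tcp',[round(float(np.arctan2(z-.111,h-x)-.014),3) for h in (.6435,.6445,.6465)])
s=snap('side','s10');t=snap('top','t10');snap('wrist','w10')
i=cv2.imread('pics/s10.png');cv2.imwrite('pics/s10c.png',cv2.resize(i[80:260,160:340],None,fx=4,fy=3.3))
i=cv2.imread('pics/t10.png');cv2.imwrite('pics/t10c.png',cv2.resize(i[90:290,120:300],None,fx=3,fy=3))
# project expected lid outline at several thetas
for th in (.95,1.05,1.15):
    for r,yy in ((.168,-.206),(.213,-.15)):
        zz=.111+r*np.sin(th+ (.014 if r>.2 else 0)); xx=.6445-r*np.cos(th)
        print(th,r,proj(s,(xx,yy,zz)).round(1))
E
```

```text
clock: 17.4
eef_pos: [0.5376, -0.0923, 0.299]
tool_rot: [0.713, 0.701, -0.0, 0.002]
ft_force: [-5.0, -3.5, 7.3]
grip_width: 0.0077
t 17.4 pos [ 0.5376 -0.0923  0.299 ] yang -0.018 z [ 0.002 -0.003 -1.   ] F [-5.  -3.5  7.3] w 0.0077 q [-0.17  0.32  0.23  1.49 -0.    1.42]
to target in units [0.09 0.11 0.08]
theta by tcp [1.044, 1.04, 1.032]
0.95 0.168 [268.5 169.3]
0.95 0.213 [252.9 146.1]
1.05 0.168 [274.3 165.4]
1.05 0.213 [260.  141.3]
1.15 0.168 [280.4 162.1]
1.15 0.213 [267.5 137.2]
```

View pics/s10c.png

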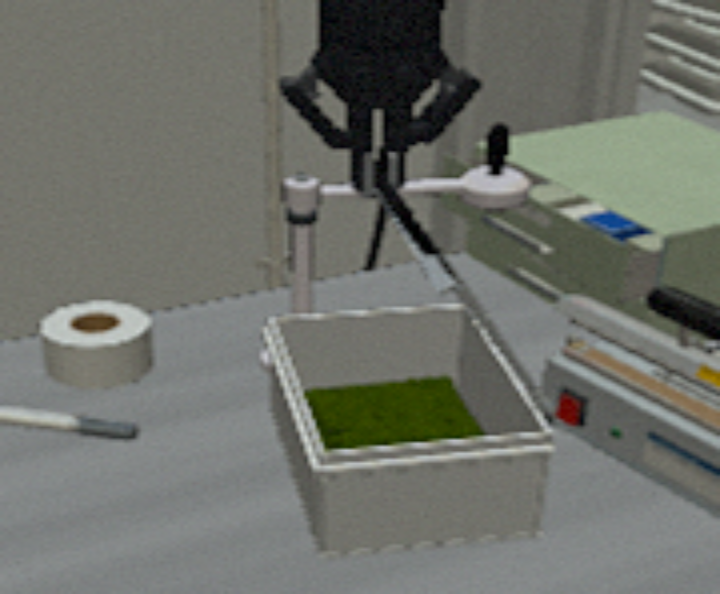

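View pics/t10c.png

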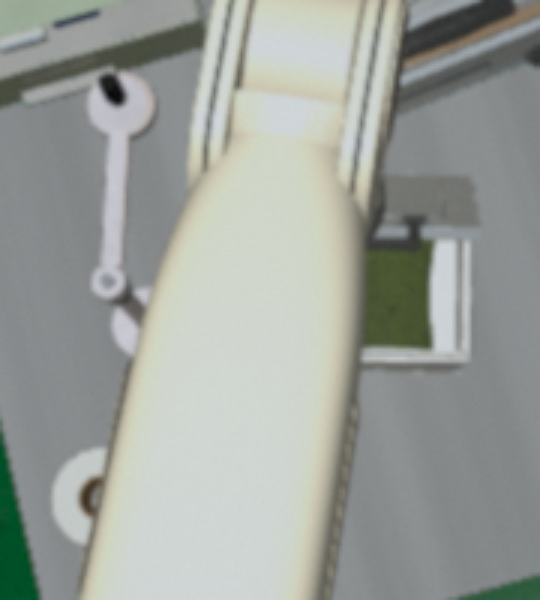

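View pics/w10.png

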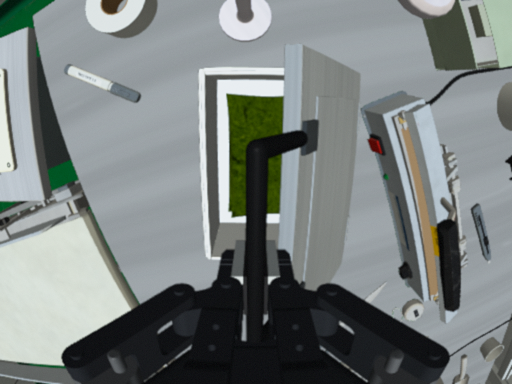

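The side view puts the lid's front right corner at about (274, 166). The prediction for 1.05 rad is (274.3, 165.4), so this agrees with the TCP estimate of 1.04 rad. The lamp is unmoved, and roll, tub and counter are where they were. I hold for a moment, check for rest, then hand in.

```bash
python3 -m handwheel '[{"dx":0,"dy":0,"dz":0,"ax":0,"ay":0,"az":0},{"dx":0,"dy":0,"dz":0,"ax":0,"ay":0,"az":0},{"dx":0,"dy":0,"dz":0,"ax":0,"ay":0,"az":0},{"dx":0,"dy":0,"dz":0,"ax":0,"ay":0,"az":0},{"dx":0,"dy":0,"dz":0,"ax":0,"ay":0,"az":0},{"dx":0,"dy":0,"dz":0,"ax":0,"ay":0,"az":0},{"dx":0,"dy":0,"dz":0,"ax":0,"ay":0,"az":0},{"dx":0,"dy":0,"dz":0,"ax":0,"ay":0,"az":0}]'
python3 st.py
python3 - <<'E'
from h import *
s=snap('side','s11'); a=cv2.imread('pics/s10.png').astype(int); b=cv2.imread('pics/s11.png').astype(int)
d=abs(a-b).max(2); print('changed px in lid area',(d[80:260,160:340]>60).sum(), np.abs(bot.get_obs()['joint_vel']).max())
s0=cv2.imread('pics/side0.png').astype(int); d0=abs(s0-b).max(2)
for n,(r0,r1,c0,c1) in dict(tub=(275,320,285,325),counter=(288,318,225,265),roll=(165,200,165,202)).items(): print(n,(d0[r0:r1,c0:c1]>60).sum())
t=bot.camera('top')
r=bot.trace('roll',t); print([(x['confidence'],x['rect']) for x in r])
E
```

```text
clock: 18.35
eef_pos: [0.5375, -0.0922, 0.299]
tool_rot: [0.713, 0.701, -0.0, 0.002]
ft_force: [-5.0, -3.7, 7.1]
grip_width: 0.0074
t 18.35 pos [ 0.5375 -0.0922  0.299 ] yang -0.018 z [ 0.002 -0.003 -1.   ] F [-5.  -3.7  7.1] w 0.0074 q [-0.17  0.32  0.23  1.49 -0.    1.42]
changed px in lid area 2 0.0021571705517700723
tub 0
counter 0
roll 0
[(0.62, [146.3, 256.5, 13.4, 32.2])]
```

```bash
python3 -c "
from workcell import bot
print(bot.job_done()); o=bot.get_obs(); print(o['clock'],o['eef_pos'],o['ft_force'],o['grip_width'])"
```

```text
the job is handed in; nothing more can be done
None
the job is handed in; nothing more can be done
```

I swung the lamp round to the back, raised the lid to about 60 degrees by its handle, and handed the job in at about 18.5 s while still gripping the bar. The job reports no verdict.

- **Lamp:** I turned it with the knob held loosely between the fingers and the lid still shut. By the top camera it points about 1.54 rad, nearly straight back. Its centre is about 0.19 m to the left of the bin's middle, against the 0.143 m needed.
- **Lid:** the arm's position gives about 1.04 rad. In the side picture the lid corner at (274, 166) matches the 1.05 rad prediction. The arm was still over the last second, and almost nothing changed between the last two pictures of the lid.
- **Grip:** the fingers read 7.4 mm apart on the 10 mm bar, less than its nominal thickness. The pictures show the bar between the pads, and the wrist feels about 9 N. I did not measure finger contact force directly.
- **Other things on the table:** tub, counter and roll show no change in the side picture compared with the start.

My first three move calls were refused because rows need all six numbers, and nothing moved. No other check failed or disagreed.

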